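# Lock a tube rack into the lab mixer

## Robot

A 6-joint arm with a two-finger parallel gripper is mounted at the origin on the work surface. World frame = base frame: x ahead of the robot, y to its left, z up, the work surface at z = 0. Lengths are in m, angles in rad, forces in N, time in s.
With the tool pointing down it reaches from about 0.4 to 0.825 m from the base axis. Payload 7 kg.
Tool frame: the origin (TCP) lies at the very end of the fingers, on their centre line; the grasp point (between the pads) lies 19 mm behind it; y points along the fingers, z is the direction in which the jaws open and shut, and the axes are right-handed (so a half turn about y gives the same grasp; the last joint's range is limited). The gripper opens to 88 mm and grips with 3 to 60 N. Pads are 19 mm wide; open, the fingers measure 130 mm over their backs; the gripper's body (78 mm by 193 mm) begins 47 mm behind the grasp point.
Start: joints at [1.451, 0.359, 0.012, 0, -1.224, -0.288], TCP at [0.268, 0.62, 0.2] pointing down, gripper open.
Joint ranges: [-3.07, 3.07], [-1.43, 2.12], [-1.02, 1.25], [-3.03, 1.67], [-3.05, -0], [-3.03, 3.03]. Speed limits (rad/s): [2.39, 2.39, 3.01, 3.14, 3.14, 3.14].

## Interface

Orientations are given as [roll, pitch, yaw] about the fixed x, y, z axes, in that order (R = Rz(yaw) Ry(pitch) Rx(roll)).
In Python, from station import get_state, grab_frame, job_done, regions_of gives the robot as it stands.
- The arm moves only by the tool drive_tool, never from a script. Its argument "rows" is a list of rows, each a list of 3 entries, a list of its own where there are three numbers: the shift along the world's x, y, z as a fraction of full scale, then the turn about the world's z as a fraction of full scale, then the opening, from 0 (shut) to 1 (fully open). A call has 1 to 12 rows; each row is the pose to reach, as a shift and turn from the pose commanded when the call began; what a row does not reach only later rows make up. Full scale, the value 1, is 30 cm for a shift and 90 degrees for a turn. A row lasts 1/10 s, in which the tool goes at most 50 mm and 8.59 degrees, less where a joint would pass 70% of its speed; a pose out of reach is approached as far as the arm can. A call with a number of a shift or a turn outside -1 to 1 is refused whole. A call with a gripper value outside its range is refused whole. The fingers move at their own pace and stop on an object; "newtons" is the grip in N (left out, the last holds). Time passes only in rows, so rows that repeat a pose let the fingers close. It gives the time, the measured TCP pose, the force and the opening at its end, in the units of the state.
- get_state(): the state, without advancing time (a new reading comes with each control period).
- grab_frame(name): name is "scene" or "top" or "wrist"; returns a dict with "img" (384x512x3 uint8, blue, green, red), "fx", "fy", "cx", "cy" (pixels), "T" (4x4, takes a point from camera to world coordinates); the wrist camera has in their place "hand_eye" (4x4, takes a point from camera to tool coordinates, whose origin is the TCP and whose axes are the tool frame's). Camera axes: x right, y down, z forward; pixel columns grow to the right and rows downward; lengths in m; the calibration is good to about 2 mm. A picture is of the moment at which its call begins: read the wrist's pose just before it. There is no depth.
- job_done(): hands the job in, once; it reports no verdict.
Trained networks look in a picture, given as the dict that the camera call returned (one of the last four; its "shot" number tells which), for a name from the list of things; names that differ only in an ending like _2 or _b are one class to them, and where a whole thing is asked for, a point or a joint stands for the part that bears it (a point fixed in the world has none). Each returns a list of dicts, best first, with "confidence" (0 to 1); they miss things now and then, are a little off and sometimes report something else, mostly with a low value. They report only what shows in the picture. A call takes as long as a camera call. They do not tell look-alikes from the thing itself.
- regions_of(picture, thing): "pixels" (384x512 bool, what is visible of it) and "box" ([left, top, right, bottom] in pixels, round what is visible of it).
The state is a dict: "t": time; "q": joint angles; "qd": joint speeds; "joint_efforts": joint torques, N m; "eef_pos": TCP position; "ee_rot": TCP orientation; "force": force on the tool from outside, world axes, zero at the start; "moment": the same for the moment, N m; "width": finger opening in m.
Only numpy, scipy, OpenCV 4.12 (cv2) and the standard library are available. Lean on these libraries where they do the work, as an engineer would, in place of code of your own. Each camera call takes 0.05 s, during which the arm holds its last target. There are 200 camera calls.

## Task

One of the two bench mixers has a loaded tube rack standing half out of its bay: push that rack fully home against the back stop with the fingertips. Then push that mixer's upright lever paddle sideways, past its half-lock detent, all the way to the second stop so that the bolt locks the rack in. Only push, never lift or carry anything, and leave the empty mixer and everything else as they are.

Things in the scene. Friction and masses are not known exactly. Their poses are not given: they have to be found in the camera images.
- mixer: mixer to work on, fixed: flat white machine 210 (its x) x 220 (y) mm, deck top 40 mm above the bench. Origin: centre of its underside, on the bench; x points away from the robot into the bay, y left, z up (yaw up to 0.3 rad either way). The deck in front of the bay (x below -30 mm) is flat; the lever stands at its right (-y), a loose vial at its left
- back_stop (a point): middle of the foot of the working bay's back stop face, on the deck: mixer x = 90, y = 0, z = 40 mm. The stop is 30 mm high. The bay runs from x = -30 to 90 mm between two steel rails 18 mm high, 8 mm thick, inner faces at y = -40 and 40 mm; it is open to -x (towards the robot) and above
- rack: loaded tube rack, loose on that deck: white block 120 (x) x 74 (y) x 45 mm high, tops of its yellow-capped tubes 62 mm up; 0.3 to 0.6 kg. Origin: centre of its underside; axes as the mixer's. It starts 25 to 45 mm short of the back stop; home, its origin is at mixer x = 30, z = 40 mm and its front face at x = -30 mm. It slides under 2 to 5 N
- lever_paddle (a point): centre of the top edge of the working mixer's lever: upright black paddle 24 (mixer x) x 10 (mixer y) mm, top 48 mm above the deck, at mixer x = -76 mm and, unlocked, y = -75 mm. Slides along mixer +y. Its steel bolt, at mixer x = -44 to -36 mm, 8 to 20 mm above the deck, leads the paddle's middle by 30 mm. The deck on its -y side is clear
- lever (a joint): slide of that lever, m: 0 unlocked, 0.030 first detent (half lock), 0.070 second and last stop (full lock, rigid). It moves with light friction, but a sprung ball must be pushed with about 5 to 10 N over ribs at 0.022, 0.038 and 0.062 (it stays caught at the detent between the first two). With the rack not home the bolt runs into the rack's side
- spare: the other, identical mixer with the empty bay (same axes and sizes); to be left alone
- spare_lever (a joint): lever slide of the empty mixer, same values; stays at 0
- vial: small screw-cap vial, 24 mm across, 46 mm high, standing loose on the working mixer's deck at its front left corner (mixer x about -78, y about +88 mm); origin under its centre; leave it
- spare_vial: same vial, standing loose in the bay of the empty mixer; leave it
- tip_box: blue pipette tip box with clear lid, 120 x 85 x 64 mm, loose on the bench; origin under its centre; leave it
- timer: flat white bench timer, 60 x 65 x 21 mm, loose on the bench; origin under its centre; leave it
Things that resemble listed ones, but are neither listed nor needed, are in the scene too. Leave any turquoise look-alike of the rack alone.

How it is judged:
On the way, in this order (a step that is already met when the one before it is completed fails the run):
1. the rack is pushed home against the back stop, the lever still unlocked (x of rack in the frame of mixer above 0.025 m and value of joint lever below 0.012 m), for 0.2 s.
2. the lever is at the second stop, the rack home (x of rack in the frame of mixer above 0.025 m and value of joint lever above 0.066 m), for 0.2 s.
At the end, for the whole second after the job is handed in: The rack stands flat in its bay within 5 mm of the back stop and at rest; its mixer's lever is within 4 mm of the second stop (value above 0.066); the empty mixer's lever is unlocked (below 0.006) and every other loose thing is within 20 mm of where it began (all of step 2 and x of rack in the frame of mixer below 0.034 m and y of rack in the frame of mixer between -0.006 and 0.006 m and z of rack in the frame of mixer below 0.044 m and angle between rack's own z axis and vertical below 0.06 rad and linear speed of rack below 0.02 m/s and velocity of joint lever below 0.01 m/s and value of joint spare_lever below 0.006 m and distance of each of vial, spare_vial, tip_box, timer from where it was at the start of the episode below 0.02 m); the robot touches nothing.
It fails at once if the rack is lifted or tipped (z of rack in the frame of mixer above 0.052 m or angle between rack's own z axis and vertical above 0.2 rad).
It fails at once if the empty mixer's lever is moved (value of joint spare_lever above 0.012 m).
It fails at once if a bystander is shifted by more than 20 mm or lifted (distance of any of vial, spare_vial, tip_box, timer from where it was at the start of the episode above 0.02 m).
It also fails if it takes over 45 s, if anything falls off the work surface, if the arm or the gripper's body presses on something with over 40 N, if the wrist force passes 120 N, or if a joint passes its speed limit or range.

## Working session

There is one attempt and no reset: what is moved stays moved. The work goes in short steps, Python scripts to look and compute and a tool call to move; the robot and the scene stay as the last step left them, time stands still between calls to the robot, and variables do not carry over. Pictures are saved under pics/ and viewed, about 8 in all and at most 12, crops included, and the job is handed in when it is done.

Besides the shell and the picture viewer there is one more tool, called after "Request:" by a JSON object that holds its "api" and its "payload", one argument or row to a line. drive_tool: Moves the arm, as the interface text tells. Its arguments: {"type":"object","properties":{"rows":{"type":"array"},"newtons":{"type":"number"}},"required":["rows"]}

```bash
mkdir -p pics; python3 - <<'E'
from station import *
import cv2,numpy as np,pickle
s=get_state();print({k:np.round(v,3) for k,v in s.items() if k in('t','eef_pos','ee_rot','force','width')})
fs={}
for n in('scene','top'):
    f=grab_frame(n);fs[n]=f;print(n,f['fx'],f['cx'],f['cy'],np.round(f['T'],3).tolist())
    for th in('mixer','rack','lever_paddle','vial','tip_box','timer'):
        for r in regions_of(f,th):print(th,round(r['confidence'],2),r['box'],int(r['pixels'].sum()))
cv2.imwrite('pics/a.png',fs['top']['img']);cv2.imwrite('pics/b.png',fs['scene']['img'])
pickle.dump(fs,open('fs.pkl','wb'))
E
```

```text
{'t': np.float64(0.0), 'eef_pos': array([0.268, 0.619, 0.199]), 'ee_rot': array([-1.569,  0.   ,  2.734]), 'force': array([0.381, 0.131, 0.575]), 'width': np.float64(0.087)}
scene 386.61367156576983 256.64367309422937 198.82897858972214 [[-0.633, 0.512, -0.581, 0.962], [0.774, 0.417, -0.476, 0.404], [-0.001, -0.751, -0.66, 0.659], [0.0, 0.0, 0.0, 1.0]]
mixer 0.79 [221.8, 225.6, 370.7, 366.1] 8654
rack 0.8 [264.3, 241.8, 333.7, 310.1] 2870
rack 0.67 [239.7, 161.4, 291.2, 204.4] 1515
lever_paddle 0.83 [278.0, 222.3, 290.4, 256.8] 309
vial 0.6 [350.1, 261.2, 367.2, 285.2] 277
vial 0.29 [143.4, 207.8, 159.6, 228.0] 205
tip_box 0.56 [387.7, 198.2, 440.4, 262.3] 2274
tip_box 0.18 [265.2, 237.0, 331.1, 311.3] 2809
timer 0.89 [208.8, 148.6, 235.2, 165.5] 336
top 400.46040537113043 255.39129605958746 189.15154980612445 [[-0.02, -0.987, 0.16, 0.285], [-0.999, 0.025, 0.028, -0.017], [-0.032, -0.16, -0.987, 1.087], [0.0, 0.0, 0.0, 1.0]]
rack 0.73 [263.3, 216.7, 314.6, 255.3] 1338
rack 0.56 [180.2, 128.5, 207.5, 176.8] 1419
lever_paddle 0.51 [210.9, 163.3, 224.6, 181.4] 167
vial 0.49 [157.2, 174.5, 169.6, 186.9] 94
tip_box 0.88 [126.9, 242.2, 170.7, 290.3] 1762
timer 0.68 [349.8, 230.4, 381.0, 257.5] 573
```

View pics/a.png

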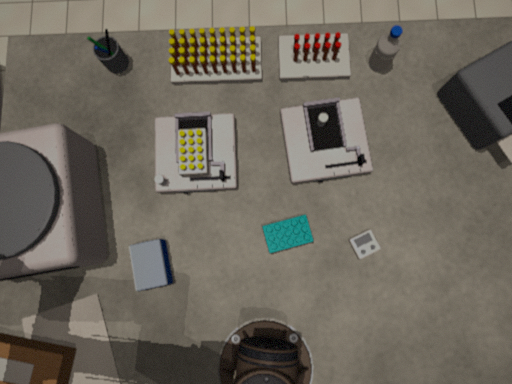

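View pics/b.png

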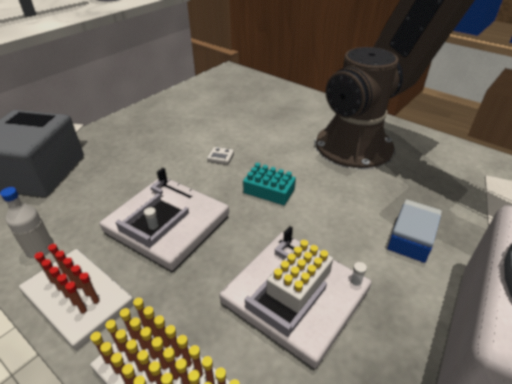

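Two candidates for the rack: white with yellow caps at top (192,152), scene (298,275), and turquoise at top (288,233). The white one fits: it stands on the mixer at top (196,152) with a vial at its front left. The mixer at top (326,140) is the empty spare. I'll confirm this with an enlarged crop.

```bash
python3 - <<'E'
import cv2,numpy as np,pickle
fs=pickle.load(open('fs.pkl','rb'))
a=cv2.resize(fs['top']['img'][100:205,145:245],None,fx=4,fy=4,interpolation=cv2.INTER_CUBIC)
b=cv2.resize(fs['scene']['img'][215:370,215:375],None,fx=2.5,fy=2.5,interpolation=cv2.INTER_CUBIC)
h=max(a.shape[0],b.shape[0]);p=lambda i:cv2.copyMakeBorder(i,0,h-i.shape[0],0,0,0)
cv2.imwrite('pics/c.png',np.hstack([p(a),p(b)]))
E
```

```text
(no output)
```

View pics/c.png

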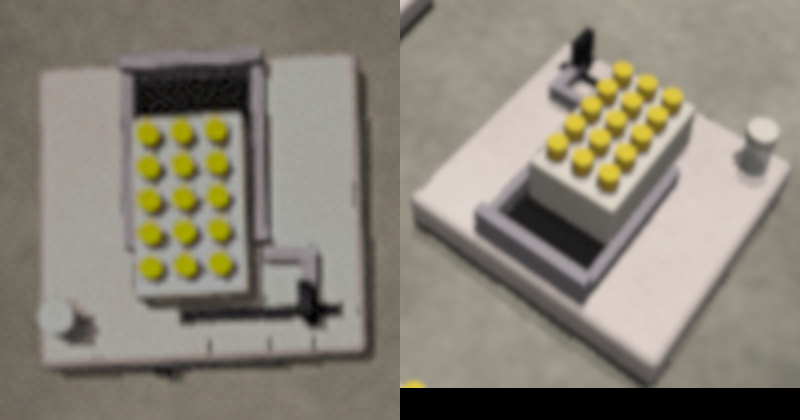

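The crop confirms it: white rack with yellow caps, about a third out of the bay, lever at crop (310,300), vial at (58,318). Next I fit the mixer pose to the corners and the rack to its corner caps.

```bash
cat >h.py <<'E'
import numpy as np,cv2
from scipy.optimize import least_squares
def proj(f,P,T=None):
    T=f['T'] if T is None else T
    c=(np.asarray(P)-T[:3,3])@T[:3,:3]
    return np.c_[c[:,0]/c[:,2]*f['fx']+f['cx'],c[:,1]/c[:,2]*f['fy']+f['cy']]
def world(m,P):
    c,s=np.cos(m[2]),np.sin(m[2]);P=np.atleast_2d(np.asarray(P,float))
    return np.c_[m[0]+c*P[:,0]-s*P[:,1],m[1]+s*P[:,0]+c*P[:,1],P[:,2]]
E
python3 - <<'E'
from h import *
import pickle
fs=pickle.load(open('fs.pkl','rb'))
D=np.array([[.105,.11,.04],[.105,-.11,.04],[-.105,-.11,.04],[-.105,.11,.04]])
t=np.array([[41,72],[354,55],[364,348],[42,361]])/4+[145,100]
s=np.array([[250,371],[15,196],[388,166]])/2.5+215; sD=D[[0,1,3]]
def res(m,w=(1,1)):return np.r_[w[0]*(proj(fs['top'],world(m,D))-t).ravel(),w[1]*(proj(fs['scene'],world(m,sD))-s).ravel()]
for w in((1,1),(1,0),(0,1)):
    r=least_squares(res,[.6,.15,0],args=(w,));print(w,np.round(r.x,4),np.round(r.fun,1))
    if w==(1,1):m=r.x
# rack caps -> world at z .102
C=np.array([[150,134],[218,131],[152,268],[221,264]])/4+[145,100]
f=fs['top'];
c=np.c_[(C[:,0]-f['cx'])/f['fx'],(C[:,1]-f['cy'])/f['fy'],np.ones(4)]@f['T'][:3,:3].T
o=f['T'][:3,3];W=o+c*((.102-o[2])/c[:,2])[:,None]
q=W.mean(0)-[m[0],m[1],0];cs,sn=np.cos(m[2]),np.sin(m[2])
print('rack in mixer',cs*q[0]+sn*q[1],-sn*q[0]+cs*q[1])
print('lever top',world(m,[[-.076,-.075,.088]]),proj(f,world(m,[[-.076,-.075,.088]])),'stop',world(m,[[.09,0,.04]]))
np.save('m.npy',m)
E
```

```text
(1, 1) [0.5657 0.1774 0.0164] [-1.6 -2.8 -0.2 -2.2 -0.5  0.1 -2.2  0.2  0.9 -1.9 -4.  -1.7  2.5 -2. ]
(1, 0) [0.5626 0.1744 0.021 ] [-0.7 -1.5  0.7 -1.3  0.8  1.  -0.9  1.6  0.  -0.  -0.  -0.   0.  -0. ]
(0, 1) [0.568  0.1794 0.0129] [-0.  -0.  -0.  -0.  -0.  -0.  -0.  -0.   0.9 -0.1 -4.  -0.6  3.  -0.6]
rack in mixer -0.014393618611850395 -0.004794333767711443
lever top [[0.49098368 0.10116428 0.088     ]] [[219.98788745 173.3286033 ]] stop [[0.65573167 0.17887591 0.04      ]]
```

Request:
{"api": "drive_tool", "payload": {
  "rows": [
    [[0,0,0.17],0,0],
    [[0,0,0.33],0,0],
    [[0,-0.15,0.33],0,0],
    [[0,-0.3,0.33],0.09,0],
    [[0,-0.45,0.33],0.18,0],
    [[0,-0.6,0.33],0.27,0],
    [[0,-0.75,0.33],0.27,0],
    [[0,-0.85,0.33],0.27,0],
    [[0,-0.85,0.33],0.27,0],
    [[0,-0.85,0.33],0.27,0]
  ],
  "newtons": 20
}}

```text
t: 1.7
eef_pos: [0.2678, 0.3643, 0.2998]
ee_rot: [-1.573, 0.001, -3.126]
force: [0.8, 0.1, -0.3]
width: 0.0131
```

Request:
{"api": "drive_tool", "payload": {
  "rows": [
    [[0.1,-0.12,0],0,0],
    [[0.2,-0.24,0],0,0],
    [[0.32,-0.36,0],0,0],
    [[0.44,-0.48,0],0,0],
    [[0.55,-0.6,-0.08],0,0],
    [[0.57,-0.62,-0.17],0,0],
    [[0.57,-0.62,-0.17],0,0],
    [[0.57,-0.62,-0.17],0,0]
  ]
}}

```text
t: 2.5
eef_pos: [0.4392, 0.1788, 0.2476]
ee_rot: [-1.569, -0.001, -3.126]
force: [0.9, 0.4, 1.4]
width: 0.0005
```

```bash
python3 - <<'E'
from station import *
from h import *
import pickle
from scipy.spatial.transform import Rotation as R
s=get_state();f=grab_frame('wrist')
T=np.eye(4);T[:3,:3]=R.from_euler('xyz',s['ee_rot']).as_matrix();T[:3,3]=s['eef_pos'];f['T']=T@f['hand_eye']
pickle.dump(f,open('w.pkl','wb'));print(s['eef_pos'],s['width'],np.round(f['T'],3).tolist())
m=np.load('m.npy')
im=cv2.resize(f['img'],None,fx=1.5,fy=1.5)
P=[[.105,.11,.04],[.105,-.11,.04],[-.105,-.11,.04],[-.105,.11,.04],[-.076,-.075,.088],[-.03,.04,.058],[-.03,-.04,.058],[.09,.04,.07],[.09,-.04,.07]]
for u in proj(f,world(m,P)):cv2.circle(im,tuple(int(v) for v in u*1.5),3,(0,0,255),-1)
cv2.imwrite('pics/d.png',im)
E
```

```text
[0.43918995 0.17876099 0.24756437] 0.0004642588770086313 [[0.015, -0.961, -0.275, 0.514], [-1.0, -0.014, -0.006, 0.18], [0.002, 0.275, -0.962, 0.431], [0.0, 0.0, 0.0, 1.0]]
```

View pics/d.png

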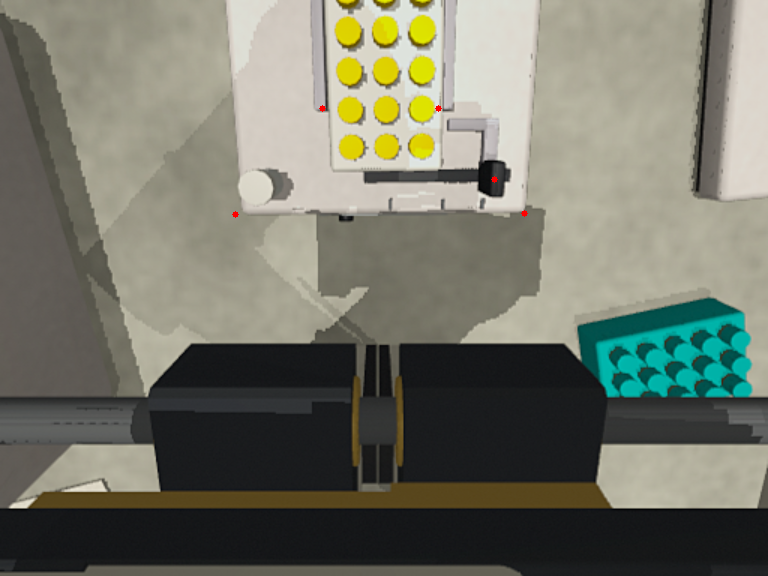

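The wrist shot shows the rack front at about (385,168), paddle top near (493,168), vial (256,187). The overlay agrees to about 3 mm; I refine the mixer to (0.564, 0.1745, yaw 0.018). Descending in front of the rack.

Request:
{"api": "drive_tool", "payload": {
  "rows": [
    [[0,-0.023,-0.15],0,0],
    [[0,-0.023,-0.3],0,0],
    [[0,-0.023,-0.45],0,0],
    [[0,-0.023,-0.58],0,0],
    [[0,-0.023,-0.62],0,0],
    [[0.03,-0.023,-0.62],0,0],
    [[0.06,-0.023,-0.62],0,0],
    [[0.08,-0.023,-0.62],0,0],
    [[0.1,-0.023,-0.62],0,0],
    [[0.1,-0.023,-0.62],0,0]
  ]
}}

```text
t: 3.55
eef_pos: [0.47, 0.1722, 0.0628]
ee_rot: [-1.572, 0.001, -3.126]
force: [-0.4, -0.4, 0.3]
width: 0.0004
```

Request:
{"api": "drive_tool", "payload": {
  "rows": [
    [[0.015,0,0],0,0],
    [[0.03,0,0],0,0],
    [[0.045,0,0],0,0],
    [[0.058,0,0],0,0],
    [[0.07,0,0],0,0],
    [[0.083,0,0],0,0],
    [[0.096,0.003,0],0,0],
    [[0.108,0.003,0],0,0],
    [[0.12,0.003,0],0,0],
    [[0.135,0.003,0],0,0],
    [[0.15,0.003,0],0,0],
    [[0.15,0.003,0],0,0]
  ]
}}

```text
t: 4.75
eef_pos: [0.5146, 0.1727, 0.0619]
ee_rot: [-1.571, 0.001, -3.125]
force: [0.4, 0.6, -0.7]
width: 0.0007
```

Request:
{"api": "drive_tool", "payload": {
  "rows": [
    [[0.008,0,0],0,0],
    [[0.016,0,0],0,0],
    [[0.024,0,0],0,0]
  ]
}}

```text
t: 5.05
eef_pos: [0.5209, 0.1726, 0.0619]
ee_rot: [-1.571, -0.0, -3.125]
force: [-1.4, 0.0, -0.9]
width: 0.0005
```

```bash
cat >look.py <<'E'
import sys
from station import *
from h import *
from scipy.spatial.transform import Rotation as R
s=get_state();print(np.round(s['eef_pos'],4),np.round(s['force'],2))
f=grab_frame('top');g=grab_frame('scene')
a=cv2.resize(f['img'][100:205,145:245],None,fx=4,fy=4,interpolation=cv2.INTER_CUBIC)
b=cv2.resize(g['img'][215:370,215:375],None,fx=2.5,fy=2.5,interpolation=cv2.INTER_CUBIC)
b=cv2.copyMakeBorder(b,0,420-b.shape[0],0,0,0)
cv2.imwrite(sys.argv[1],np.hstack([a,b]))
E
python3 look.py pics/e.png
```

```text
[0.5209 0.1726 0.0619] [-1.44  0.01 -0.87]
```

View pics/e.png

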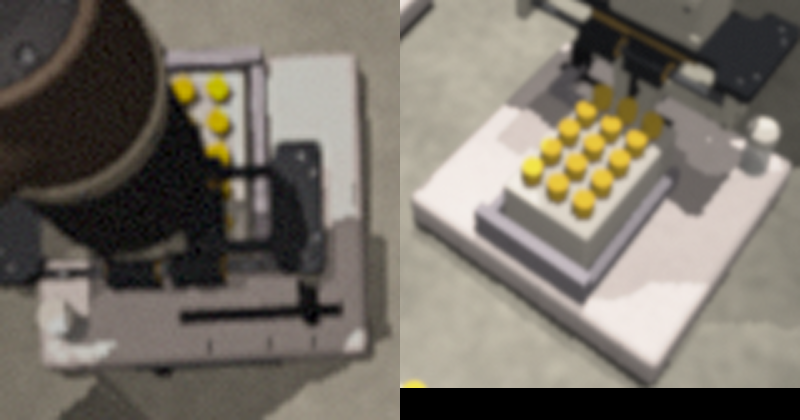

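The rack is almost home, with a gap of about 5 mm at (255,62) in the top view. I push on until the stop shows in the force.

Request:
{"api": "drive_tool", "payload": {
  "rows": [
    [[0.008,0,0],0,0],
    [[0.016,0,0],0,0],
    [[0.016,0,0],0,0]
  ]
}}

```text
t: 5.45
eef_pos: [0.5261, 0.1727, 0.062]
ee_rot: [-1.571, 0.0, -3.125]
force: [-1.6, -0.4, 0.2]
width: 0.0007
```

Request:
{"api": "drive_tool", "payload": {
  "rows": [
    [[0.005,0,0],0,0],
    [[0.01,0,0],0,0],
    [[0.01,0,0],0,0]
  ]
}}

```text
t: 5.75
eef_pos: [0.5289, 0.1726, 0.062]
ee_rot: [-1.571, 0.0, -3.125]
force: [-1.7, -0.2, -0.0]
width: 0.0009
```

Request:
{"api": "drive_tool", "payload": {
  "rows": [
    [[0.006,0,0],0,0],
    [[0.01,0,0],0,0],
    [[0.01,0,0],0,0]
  ]
}}

```text
t: 6.05
eef_pos: [0.532, 0.1727, 0.062]
ee_rot: [-1.571, 0.0, -3.125]
force: [-0.4, 0.0, -1.1]
width: 0.0011
```

Request:
{"api": "drive_tool", "payload": {
  "rows": [
    [[0.005,0,0],0,0],
    [[0.007,0,0],0,0],
    [[0.007,0,0],0,0]
  ]
}}

```text
t: 6.35
eef_pos: [0.5328, 0.1721, 0.0617]
ee_rot: [-1.57, -0.002, -3.126]
force: [-6.6, 0.3, 3.2]
width: 0.0006
```

Request:
{"api": "drive_tool", "payload": {
  "rows": [
    [[0.006,0,0],0,0],
    [[0.006,0,0],0,0],
    [[0.006,0,0],0,0]
  ]
}}

```text
t: 6.65
eef_pos: [0.5332, 0.1715, 0.0616]
ee_rot: [-1.569, -0.004, -3.126]
force: [-10.7, -0.7, 6.8]
width: 0.0003
```

The force stalls at 10 N, so the rack is on the stop. I back off, go up and over to the lever.

Request:
{"api": "drive_tool", "payload": {
  "rows": [
    [[-0.1,0,0],0,0],
    [[-0.2,0,0],0,0],
    [[-0.28,0,0.05],0,0],
    [[-0.32,0,0.2],0,0],
    [[-0.32,-0.05,0.35],0,0],
    [[-0.32,-0.2,0.5],0,0],
    [[-0.32,-0.33,0.5],0,0],
    [[-0.32,-0.38,0.5],0,0],
    [[-0.32,-0.38,0.5],0,0],
    [[-0.32,-0.38,0.5],0,0]
  ]
}}

```text
t: 7.65
eef_pos: [0.4402, 0.0586, 0.2124]
ee_rot: [-1.571, 0.002, -3.126]
force: [-0.1, 1.2, -0.4]
width: 0.0005
```

```bash
python3 - <<'E'
from station import *
from h import *
from scipy.spatial.transform import Rotation as R
s=get_state();f=grab_frame('wrist')
T=np.eye(4);T[:3,:3]=R.from_euler('xyz',s['ee_rot']).as_matrix();T[:3,3]=s['eef_pos'];f['T']=T@f['hand_eye']
print(s['eef_pos'],f['fx'],proj(f,[s['eef_pos']]))
im=cv2.resize(f['img'],None,fx=1.5,fy=1.5)
for m,c in(((.564,.1745,.018),(0,0,255)),((.57,.1745,.018),(255,0,0))):
  P=[[-.105,-.11,.04],[-.105,.11,.04],[-.088,-.08,.088],[-.064,-.08,.088],[-.064,-.07,.088],[-.088,-.07,.088],[-.03,.04,.058],[-.03,-.04,.058],[-.03,.037,.085],[-.03,-.037,.085]]
  for u in proj(f,world(m,P)):cv2.circle(im,tuple(int(v) for v in u*1.5),2,c,-1)
for r in regions_of(f,'lever_paddle'):print(r['confidence'],r['box'])
cv2.imwrite('pics/f.png',im)
E
```

```text
[0.44019349 0.05857368 0.21240278] 341.27659323442475 [[250.08780566 228.73256863]]
0.72 [177.2, 76.7, 218.4, 138.9]
0.66 [16.1, 113.8, 65.2, 140.8]
```

View pics/f.png

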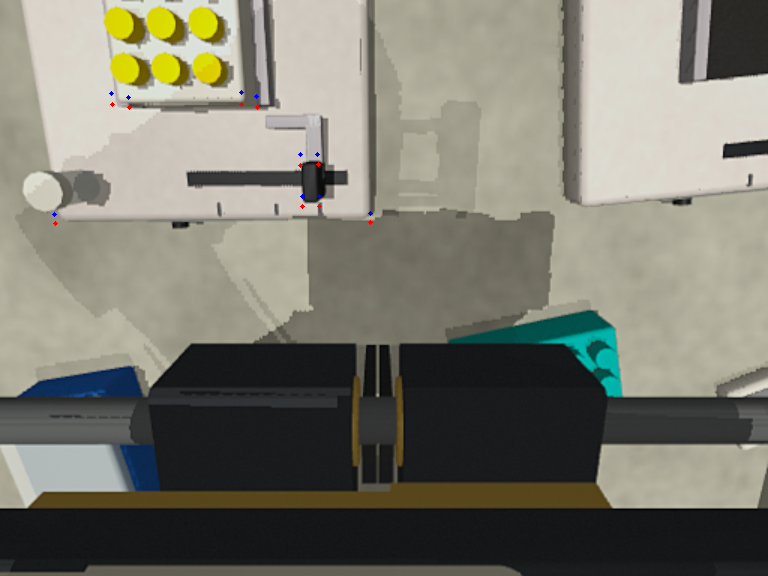

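The rack front is level with the rail ends (row about 105) and the lever is unlocked, paddle at (313,181). Mixer x is about 0.567, y 0.173, so the paddle is at about (0.492, 0.097). Descending on its -y side.

Request:
{"api": "drive_tool", "payload": {
  "rows": [
    [[0.06,-0.028,0],0,0],
    [[0.12,-0.028,0],0,0],
    [[0.173,-0.028,-0.05],0,0],
    [[0.173,-0.028,-0.2],0,0],
    [[0.173,-0.028,-0.35],0,0],
    [[0.173,-0.028,-0.46],0,0],
    [[0.173,-0.028,-0.5],0,0],
    [[0.173,-0.028,-0.5],0,0]
  ]
}}

```text
t: 8.55
eef_pos: [0.4908, 0.0504, 0.0605]
ee_rot: [-1.569, -0.003, -3.124]
force: [0.2, -0.2, 0.6]
width: 0.0006
```

Request:
{"api": "drive_tool", "payload": {
  "rows": [
    [[0,0.02,0],0,0],
    [[0,0.04,0],0,0],
    [[0,0.06,0],0,0],
    [[0,0.08,0],0,0],
    [[0,0.1,0],0,0],
    [[0,0.12,0],0,0],
    [[0,0.14,0],0,0],
    [[0,0.16,0],0,0]
  ]
}}

```text
t: 9.35
eef_pos: [0.4915, 0.0987, 0.062]
ee_rot: [-1.571, -0.0, -3.125]
force: [1.0, 0.3, 1.3]
width: 0.0003
```

Request:
{"api": "drive_tool", "payload": {
  "rows": [
    [[0,0.015,0],0,0],
    [[0,0.03,0],0,0],
    [[0,0.045,0],0,0],
    [[0,0.06,0],0,0],
    [[0,0.075,0],0,0],
    [[0,0.09,0],0,0],
    [[0,0.105,0],0,0],
    [[0,0.12,0],0,0],
    [[-0.003,0.13,0],0,0]
  ]
}}

```text
t: 10.25
eef_pos: [0.4907, 0.1377, 0.062]
ee_rot: [-1.571, 0.0, -3.125]
force: [0.0, -0.0, 0.4]
width: 0.0003
```

Request:
{"api": "drive_tool", "payload": {
  "rows": [
    [[0,0.01,0],0,0],
    [[0,0.02,0],0,0],
    [[0,0.02,0],0,0]
  ]
}}

```text
t: 10.55
eef_pos: [0.4907, 0.1435, 0.062]
ee_rot: [-1.571, 0.0, -3.125]
force: [-0.3, -0.6, -0.6]
width: 0.0002
```

Request:
{"api": "drive_tool", "payload": {
  "rows": [
    [[0,0.01,0],0,0],
    [[0,0.02,0],0,0],
    [[0,0.02,0],0,0]
  ]
}}

```text
t: 10.85
eef_pos: [0.4907, 0.1495, 0.062]
ee_rot: [-1.571, 0.0, -3.125]
force: [0.2, -0.0, 0.3]
width: 0.0003
```

```bash
python3 look.py pics/g.png
```

```text
[0.4907 0.1495 0.062 ] [ 0.23 -0.04  0.31]
```

View pics/g.png

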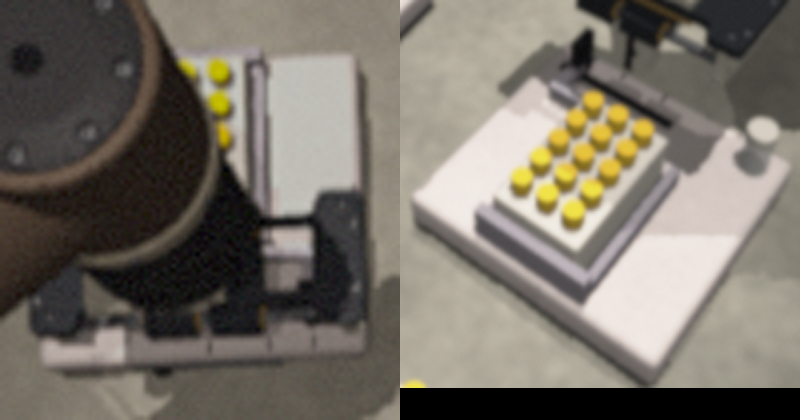

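The paddle at scene crop (582,50) has not moved, yet the finger is already beyond it at (630,50). I'll check the geometry with the scene camera.

```bash
python3 - <<'E'
from station import *
from h import *
s=get_state();f=grab_frame('scene');p=s['eef_pos']
im=cv2.resize(f['img'][200:290,240:360],None,fx=6,fy=6,interpolation=cv2.INTER_CUBIC)
def dot(P,c):
    for u in proj(f,P):cv2.circle(im,tuple(int(v) for v in (u-[240,200])*6),3,c,-1)
dot([p,p+[0,0,.04]],(0,0,255))
m=(.567,.173,.018)
dot(world(m,[[-.076+a,-.075+b,z] for a in(-.012,.012) for b in(-.005,.005) for z in(.04,.088)]),(255,0,0))
dot(world(m,[[-.03,y,z] for y in(-.037,.037) for z in(.04,.085)]),(0,255,0))
cv2.imwrite('pics/i.png',im)
for r in regions_of(f,'lever_paddle'):print(r['confidence'],r['box'])
E
```

```text
0.57 [275.1, 221.2, 294.4, 256.7]
```

View pics/i.png

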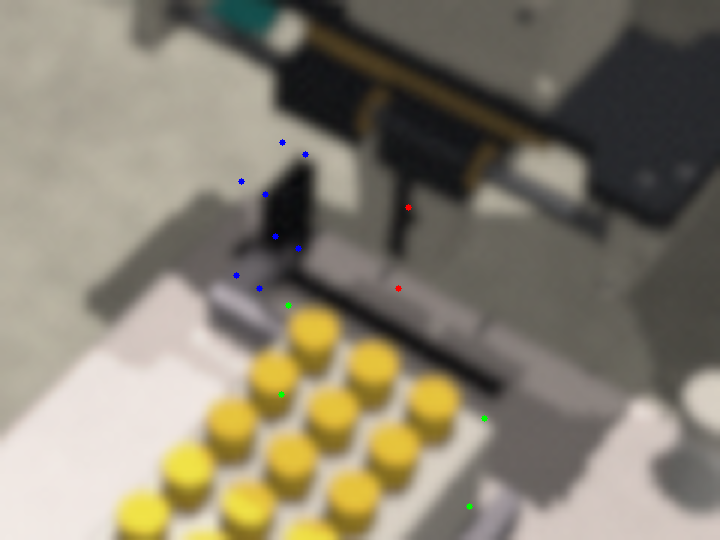

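The fingers look like slim blades. I probe gently back in -y to see at what y they meet the paddle, if at all.

Request:
{"api": "drive_tool", "payload": {
  "rows": [
    [[0,-0.03,0],0,0],
    [[0,-0.06,0],0,0],
    [[0,-0.08,0],0,0],
    [[0,-0.1,0],0,0],
    [[0,-0.1,0],0,0]
  ]
}}

```text
t: 11.55
eef_pos: [0.4905, 0.1183, 0.062]
ee_rot: [-1.571, -0.0, -3.126]
force: [0.2, 0.6, 0.5]
width: 0.0004
```

Request:
{"api": "drive_tool", "payload": {
  "rows": [
    [[0,-0.015,0],0,0],
    [[0,-0.03,0],0,0],
    [[0,-0.03,0],0,0]
  ]
}}

```text
t: 11.85
eef_pos: [0.4905, 0.1098, 0.0619]
ee_rot: [-1.571, -0.0, -3.126]
force: [0.7, -0.3, -0.7]
width: 0.0002
```

```bash
python3 - <<'E'
from station import *
from h import *
s=get_state();f=grab_frame('scene');g=grab_frame('top');p=s['eef_pos'];print(p,s['force'])
def crop(f,x,y,w,h,k,pts):
    im=cv2.resize(f['img'][y:y+h,x:x+w],None,fx=k,fy=k,interpolation=cv2.INTER_CUBIC)
    im=cv2.convertScaleAbs(im,alpha=1.7)
    for u in proj(f,pts):cv2.circle(im,tuple(int(v) for v in (u-[x,y])*k),2,(0,0,255),-1)
    return im
a=crop(f,265,205,50,60,10,[p]);b=crop(g,200,150,30,60,10,[p])
cv2.imwrite('pics/j.png',np.hstack([a,b]))
E
```

```text
[0.49047679 0.10978515 0.06191461] [ 0.69464935 -0.29580863 -0.67747692]
```

View pics/j.png

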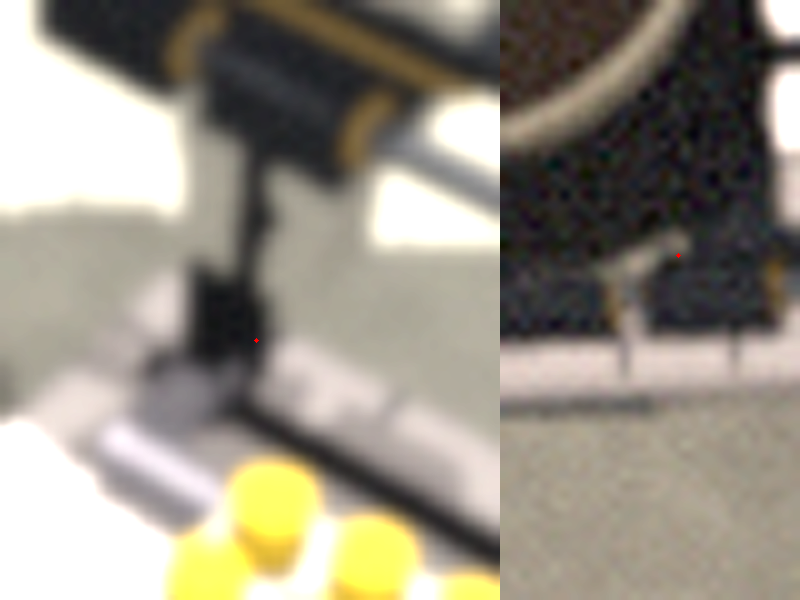

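The finger occludes the paddle's top and nothing was felt, so the real fingertips seem to sit higher than reported and passed over the paddle. That also fits the rack contact coming about 5 mm late, on the tubes rather than the front face. I go back to the -y side, lower carefully and try again.

Request:
{"api": "drive_tool", "payload": {
  "rows": [
    [[0,-0.05,0],0,0],
    [[0,-0.1,0],0,0],
    [[0,-0.15,0],0,0],
    [[0,-0.2,0],0,0],
    [[0,-0.2,-0.02],0,0],
    [[0,-0.2,-0.04],0,0],
    [[0,-0.2,-0.05],0,0],
    [[0,-0.2,-0.05],0,0]
  ]
}}

```text
t: 12.75
eef_pos: [0.4902, 0.0502, 0.0462]
ee_rot: [-1.57, -0.001, -3.125]
force: [-0.1, -0.3, 0.1]
width: 0.0004
```

Request:
{"api": "drive_tool", "payload": {
  "rows": [
    [[0,0.02,0],0,0],
    [[0,0.04,0],0,0],
    [[0,0.06,0],0,0],
    [[0,0.07,0],0,0],
    [[0,0.08,0],0,0],
    [[0,0.09,0],0,0],
    [[0,0.1,0],0,0]
  ]
}}

```text
t: 13.45
eef_pos: [0.4905, 0.0802, 0.047]
ee_rot: [-1.57, -0.0, -3.125]
force: [-0.5, -2.3, -0.3]
width: 0.0004
```

```bash
python3 - <<'E'
from station import *
from h import *
s=get_state();f=grab_frame('scene');p=s['eef_pos'];print(p,s['force'])
for r in regions_of(f,'lever_paddle'):print(r['confidence'],r['box'])
im=cv2.resize(f['img'][200:275,250:320],None,fx=8,fy=8,interpolation=cv2.INTER_CUBIC)
im=cv2.LUT(im,(255*(np.arange(256)/255)**.5).astype(np.uint8))
for u in proj(f,[p]):cv2.circle(im,tuple(int(v) for v in (u-[250,200])*8),3,(0,0,255),-1)
cv2.imwrite('pics/k.png',im)
E
```

```text
[0.4905262  0.08024293 0.04700573] [-0.48625417 -2.31220645 -0.28646428]
0.74 [275.3, 225.2, 293.0, 257.5]
```

View pics/k.png

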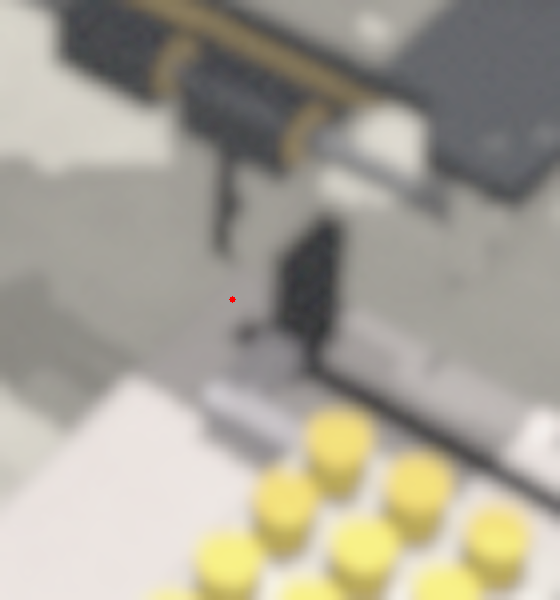

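Now there is contact (Fy -2.3 N), with the paddle at (312,280). Pushing on.

Request:
{"api": "drive_tool", "payload": {
  "rows": [
    [[0,0.012,0],0,0],
    [[0,0.024,0],0,0],
    [[0,0.036,0],0,0],
    [[0,0.048,0],0,0],
    [[0,0.06,0],0,0],
    [[0,0.06,0],0,0]
  ]
}}

```text
t: 14.15
eef_pos: [0.4905, 0.0983, 0.0469]
ee_rot: [-1.57, -0.0, -3.125]
force: [-0.1, -0.5, 0.5]
width: 0.0005
```

Request:
{"api": "drive_tool", "payload": {
  "rows": [
    [[0,0.012,0],0,0],
    [[0,0.024,0],0,0],
    [[0,0.036,0],0,0],
    [[-0.002,0.048,0],0,0],
    [[-0.002,0.06,0],0,0],
    [[-0.002,0.06,0],0,0]
  ]
}}

```text
t: 14.75
eef_pos: [0.4904, 0.1169, 0.047]
ee_rot: [-1.571, 0.001, -3.125]
force: [0.4, -0.4, -0.9]
width: 0.0006
```

Request:
{"api": "drive_tool", "payload": {
  "rows": [
    [[0,0.012,0],0,0],
    [[0,0.024,0],0,0],
    [[0,0.036,0],0,0],
    [[-0.002,0.048,0],0,0],
    [[-0.002,0.06,0],0,0],
    [[-0.002,0.06,0],0,0]
  ]
}}

```text
t: 15.35
eef_pos: [0.4896, 0.1346, 0.0471]
ee_rot: [-1.571, 0.0, -3.125]
force: [1.7, -2.4, -0.3]
width: 0.0002
```

```bash
python3 - <<'E'
from station import *
s=get_state();f=grab_frame('scene');print(s['eef_pos'],s['force'])
for r in regions_of(f,'lever_paddle'):print(r['confidence'],r['box'])
E
```

```text
[0.48959117 0.13457946 0.0470579 ] [ 1.73728676 -2.39436781 -0.27439256]
0.47 [303.5, 234.0, 315.5, 258.6]
```

Request:
{"api": "drive_tool", "payload": {
  "rows": [
    [[0,0.012,0],0,0],
    [[0,0.024,0],0,0],
    [[0,0.024,0],0,0]
  ]
}}

```text
t: 15.75
eef_pos: [0.4894, 0.1417, 0.047]
ee_rot: [-1.571, 0.0, -3.126]
force: [-0.5, -0.2, -0.2]
width: 0.0005
```

Request:
{"api": "drive_tool", "payload": {
  "rows": [
    [[0,0.01,0],0,0],
    [[0,0.015,0],0,0],
    [[0,0.015,0],0,0]
  ]
}}

```text
t: 16.05
eef_pos: [0.4894, 0.1465, 0.047]
ee_rot: [-1.571, 0.0, -3.125]
force: [-0.0, 0.7, 0.8]
width: 0.0001
```

Request:
{"api": "drive_tool", "payload": {
  "rows": [
    [[0,0.01,0],0,0],
    [[0,0.013,0],0,0],
    [[0,0.013,0],0,0]
  ]
}}

```text
t: 16.35
eef_pos: [0.4892, 0.1488, 0.0469]
ee_rot: [-1.569, -0.001, -3.125]
force: [1.7, -7.2, 0.7]
width: 0.0005
```

```bash
python3 look.py pics/l.png; python3 - <<'E'
from station import *
f=grab_frame('scene')
for r in regions_of(f,'lever_paddle'):print(r['confidence'],r['box'])
E
```

```text
[0.4892 0.1488 0.0469] [ 1.74 -7.17  0.66]
0.69 [309.0, 241.3, 320.6, 263.3]
```

View pics/l.png

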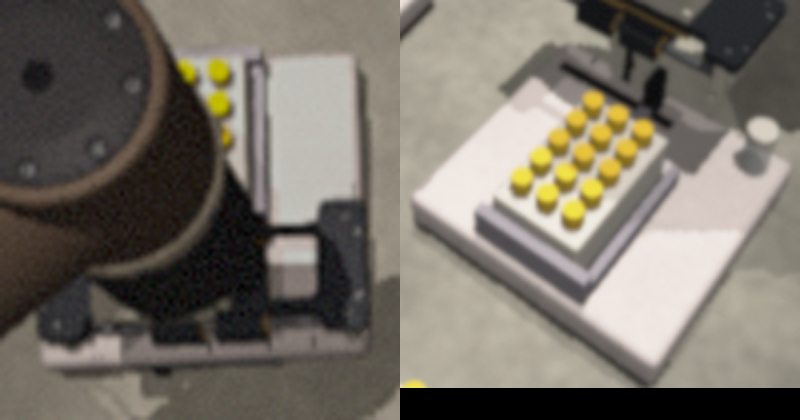

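The paddle at (655,90) is near the end of its slot. 7 N could be the last rib or the stop, so I push on until it is rigid.

Request:
{"api": "drive_tool", "payload": {
  "rows": [
    [[0,0.008,0],0,0],
    [[0,0.008,0],0,0],
    [[0,0.008,0],0,0]
  ]
}}

```text
t: 16.85
eef_pos: [0.4891, 0.149, 0.047]
ee_rot: [-1.566, -0.002, -3.125]
force: [5.4, -17.1, 2.9]
width: 0.0005
```

Request:
{"api": "drive_tool", "payload": {
  "rows": [
    [[0,0.008,0],0,0],
    [[0,0.008,0],0,0],
    [[0,0.008,0],0,0]
  ]
}}

```text
t: 17.15
eef_pos: [0.4889, 0.1492, 0.047]
ee_rot: [-1.563, -0.003, -3.125]
force: [9.2, -26.9, 4.7]
width: 0.0006
```

It is rigid at 27 N, so this is the second stop. Retreating in -y, then up and back.

Request:
{"api": "drive_tool", "payload": {
  "rows": [
    [[0,-0.05,0],0,0],
    [[0,-0.12,0],0,0],
    [[0,-0.15,0.1],0,0],
    [[0,-0.15,0.25],0,0],
    [[-0.05,-0.2,0.4],0,0],
    [[-0.17,-0.32,0.55],0,0],
    [[-0.17,-0.32,0.55],0,0],
    [[-0.17,-0.32,0.55],0,0]
  ]
}}

```text
t: 17.95
eef_pos: [0.4384, 0.0586, 0.2143]
ee_rot: [-1.574, 0.005, -3.126]
force: [0.7, 0.7, 0.2]
width: 0.0007
```

```bash
python3 - <<'E'
from station import *
from h import *
from scipy.spatial.transform import Rotation as R
import pickle
s=get_state();f=grab_frame('wrist');print(s['eef_pos'],s['force'])
T=np.eye(4);T[:3,:3]=R.from_euler('xyz',s['ee_rot']).as_matrix();T[:3,3]=s['eef_pos'];f['T']=T@f['hand_eye']
im=cv2.resize(f['img'],None,fx=1.5,fy=1.5);m=(.567,.173,.018)
P=[[-.088,-.01,.088],[-.064,-.01,.088],[-.064,0,.088],[-.088,0,.088],[-.03,.037,.085],[-.03,-.037,.085]]
for u in proj(f,world(m,P)):cv2.circle(im,tuple(int(v) for v in u*1.5),2,(0,0,255),-1)
cv2.imwrite('pics/m.png',im)
g=grab_frame('scene');old=pickle.load(open('fs.pkl','rb'))['scene']
for th in('vial','tip_box','timer','lever_paddle'):print(th,[(round(r['confidence'],2),r['box']) for r in regions_of(g,th)])
E
```

```text
[0.43841322 0.05855093 0.21425506] [0.72085462 0.73797238 0.15717209]
vial [(0.77, [353.3, 260.6, 368.1, 284.6])]
tip_box [(0.81, [388.0, 197.3, 440.7, 262.8])]
timer [(0.83, [208.3, 145.7, 235.7, 166.4]), (0.5, [147.5, 167.8, 167.5, 194.1])]
lever_paddle [(0.64, [309.3, 237.3, 322.2, 263.6])]
```

View pics/m.png

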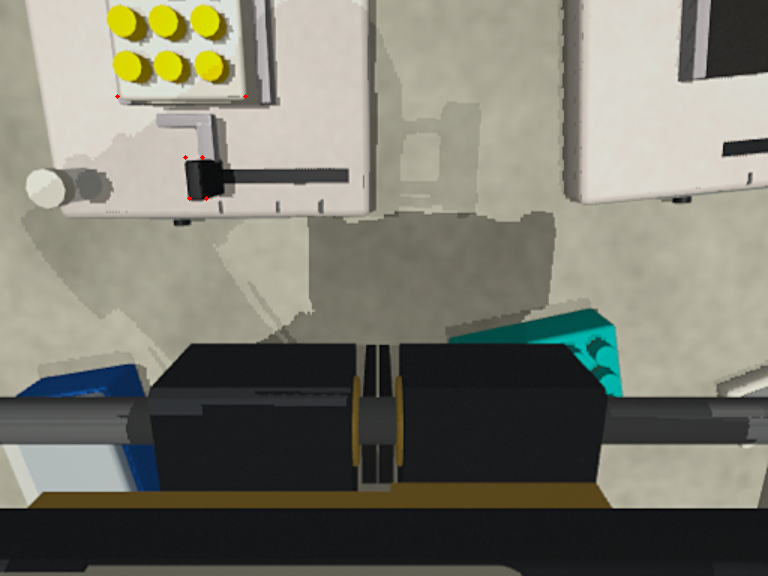

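The paddle top matches the predicted full-lock position at (196,178), the bolt lies across the rack's front, and the rack front matches its home line (row about 97). The vial, tip box and timer are where they were. Handing in.

```bash
python3 -c "
from station import *
print(get_state()['t']);print(job_done())"
```

```text
18.25
the job is handed in; nothing more can be done
None
```

I pushed the rack home against its back stop, then pushed that mixer's lever past the half-lock to the second stop, and handed the job in at 18.25 s. No verdict was reported.

- **Rack:** the push stalled at about 10 N. In the last wrist picture its front edge lies on the predicted home line.
- **Lever:** it went rigid at about 27 N. The paddle top and bolt match the predicted full-lock position to within a few millimetres.
- **Other things:** the network boxes for the vial, tip box and timer moved by no more than about 3 pixels. I did not re-measure the spare vial or the spare lever at the end; nothing was pushed on that side. The arm was clear of everything at hand-in.

**What disagreed:**
- My first lever pass, at a reported tip height of 62 mm, went over the paddle with no contact. The closed fingertips seem to sit higher than the reported TCP, though I did not measure by how much. I repeated the push at 47 mm and it worked.
- The same offset probably means the rack was pushed by its tubes rather than its front face. It still stood flat in the pictures afterwards.
- The scene camera disagreed with the top and wrist cameras by up to about 4 pixels, roughly 10 mm. I relied on the top and wrist cameras.

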